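# Make up a tape kit at the two-lane roll dispenser

### The arm

A 6-joint arm with a two-finger parallel gripper is mounted at the origin on a cart in front of the work surface, level with it; the furniture and walls round the work are solid. World frame = base frame: x ahead of the robot, y to its left, z up, the work surface at z = 0. Lengths are in mm, angles in rad, forces in N, time in s.
With the tool pointing down it reaches from about 400 to 925 mm from the base axis. Payload 12.5 kg.
Tool frame: the origin (TCP) lies midway between the tips of the shut fingers; the grasp point (between the pads) lies 19 mm behind it; z points along the fingers, y is the line along which they close (so a half turn about z gives the same grasp; the last joint's range is limited). The gripper opens to 95 mm and grips with 3 to 60 N. Pads are 20 mm wide; open, the fingers measure 119 mm over their backs; the gripper's body (75 mm by 180 mm) begins 59 mm behind the grasp point.
Start: joints at [-1.319, 0.491, 1.559, -0, 1.092, -0.106], TCP at [218.908, -585.428, 214.661] pointing down, gripper open.
Joint ranges: [-3.1, 3.1], [-0.84, 2.19], [0.05, 2.79], [-1.13, 4.28], [0.06, 2.93], [-2.69, 2.69]. Speed limits (rad/s): [2.22, 2.22, 2.79, 3.14, 3.14, 3.14].

### API

Orientations are given as [roll, pitch, yaw] about the fixed x, y, z axes, in that order (R = Rz(yaw) Ry(pitch) Rx(roll)).
In Python, from cell import state, viewer, env, models gives the robot as it stands. The module is installed in compiled form; this text tells all that it offers.
- The arm moves only by the tool arm_command, never from a script. Its argument "rows" is a list of rows, each a list of 2 entries, a list of its own where there are three numbers: the shift along the tool's x, y, z normalised to -1 to 1, where 1 is 0.25 m, then the turn about the tool's z normalised to -1 to 1, where 1 is pi rad. A call has exactly 5 rows; each row shifts and turns the commanded pose from where the row before left it, along the tool's axes as they then stand; what a row does not reach is not made up. A row lasts 1/10 s, in which the tool goes at most 50 mm and 8.59 degrees, less where a joint would pass 70% of its speed; a pose out of reach is approached as far as the arm can. A call with a number of a shift or a turn outside -1 to 1 is refused whole. A call with a gripper value outside its range is refused whole. "claw" is the opening, from 0 (shut) to 1 (fully open), set as the call begins (left out, the last holds). The fingers move at their own pace and stop on an object; the grip force is fixed at half the most. Time passes only in rows, so rows that do not move let the fingers close, or fill a call up. It gives the time, the measured TCP pose, the force, the opening and the grip force at its end, in the units of the state.
- state(): the state, without advancing time (a new reading comes with each control period).
- viewer.read_camera(name): name is "scene" or "top" or "wrist"; returns (picture, depth): 420x560x3 uint8, red, green, blue; 420x560 float32, mm along the optical axis (not along the pixel's ray), 0 where there is no reading.
- viewer.get_calibration(name): a dict with "camera_matrix" (3x3 intrinsics, pixels), "world_to_cam" (4x4, takes a point from world to camera coordinates). Camera axes: x right, y up, looking along -z (the intrinsics and any distortion apply to the point x, -y, -z); pixel columns grow to the right and rows downward; lengths in mm; the calibration is good to about 2 mm. A picture is of the moment at which its call begins: read the wrist's pose just before it. get_calibration takes no time and is no camera call; for the wrist camera it gives the pose at the moment of the call.
- env.job_done(): hands the job in; it is judged then, once.
Trained networks look in the newest picture that a camera, given by its name, has taken for a name from the list of things; names that differ only in an ending like _2 or _b are one class to them, and where a whole thing is asked for, a point or a joint stands for the part that bears it (a point fixed in the world has none). Each returns a list of dicts, best first, with "confidence" (0 to 1); they miss things now and then, are a little off and sometimes report something else, mostly with a low value. They report only what shows in the picture. A call takes as long as a camera call. They do not tell look-alikes from the thing itself.
- models.search_frame(camera, label): "position" ([x, y, z] in mm, in world coordinates, good to about 4 mm: the middle of the surface that is visible of it).
- models.mark_of(camera, label): "position" ([x, y, z] in mm, in world coordinates, good to about 4 mm: a listed point, or the origin of a listed thing).
The state is a dict: "t": time; "joints": joint angles; "qvel": joint speeds; "tau": joint torques, N m; "eef_pos": TCP position; "tcp_rot": TCP orientation; "ft_force": force on the tool from outside, world axes, zero at the start; "moment": the same for the moment, N m; "opening": opening from 0.0 (shut) to 1.0 (fully open); "grip_force": force on a finger pad.
Only numpy, scipy, OpenCV 4.12 (cv2) and the standard library are available. Lean on these libraries where they do the work, as an engineer would, in place of code of your own. Each camera call takes 0.05 s, during which the arm holds its last target. There are 200 camera calls.

### The job

Make up the tape kit in the grey case docked at the wooden roll dispenser: fold the wooden rule fully closed and lay it flat in the long low slot of the case, and let the larger of the two tape rolls out of the dispenser by pushing the spring-centred toggle on its tower over towards that roll's lane, holding it there until the roll has run down into its well in the case, and then letting the toggle spring back to the middle. The smaller roll stays in its lane, and the jar, the gift box and the ribbon spool stay where they stand.

Things in the scene. Friction and masses are not known exactly. Their poses are not given: they have to be found in the camera images.
- dispenser: Fixed plywood roll dispenser with two parallel 15-degree lanes, a tower at its upper end (+y) and the grey kit case at its lower end (-y). Origin on the desk. Axes: +y up the lanes (robot's left, +-0.25 rad), +x away from the robot, z up. It spans x -80..61, y -167..168 mm; lane centres x = 9 mm (near) and 42 mm (far), lanes 28 mm wide; waiting rolls at y about 22 mm, up to 150 mm high.
- toggle (a joint): Momentary toggle on the tower, rad: 0 upright, + leans to the dispenser's +x (far lane), - to -x (near lane), stops at +-0.5. Steel stick, 10 mm, with a 16 mm black ball. Full throw needs about 5 N sideways 50 mm above the pivot; released, it springs back to about 0. Held toward a lane it sinks that lane's gate (fully open beyond 0.35 rad; the roll needs about 1 s to run out); the other gate rises and stays shut.
- toggle_pivot (a point): Pivot of the toggle, on the tower's black top plate, 90 mm above the desk; fixed to the dispenser, axes as the dispenser's. The tower spans 45 mm to -x, 61 mm to +x, 37 mm to -y and 27 mm to +y of it; nothing on it rises above the plate but the toggle.
- toggle_tip (a point): Top of the toggle's ball, 72 mm from the pivot along the stick. (Behind the work a hutch overhangs the desk: it begins 0.63 m ahead of the robot base and 0.46 m above the desk, so keep wrists clear of it.)
- big_roll_center (a point): Centre of the larger beige tape roll (105 mm diameter, 24 mm thick, about 0.12 kg), which stands on edge in one of the two lanes; either lane is possible.
- small_roll_center (a point): Centre of the smaller beige tape roll (92 mm diameter, 19 mm thick, about 0.08 kg), standing on edge in the other lane.
- well_near (a point): Middle of the floor of the upright well (28 mm wide) that the near lane runs into, 16 mm above the desk; a roll comes to rest here standing on edge, against the case's end wall. The well's side walls are 5 mm thick and 62 mm high above the desk, the end wall 87 mm.
- well_far (a point): The same for the far lane.
- slot (a point): Centre of the floor of the case's long low slot for the rule, 12 mm above the desk; axes as the dispenser's. The slot is 190 mm long along y and 37 mm wide along x, with lips 4 mm thick that rise 8 mm over its floor. The side wall of the near well stands 46 mm from the slot's centre line on the +x side; the -x side is free.
- rule: Loose folding rule of pale wood, two legs and a brass pivot, flat on the desk, 0.11 kg, 20 mm thick. Origin: underside, middle of the folded rule, which measures 168 mm (x -85..83) by 30 mm. Vertical pivot at x = -70 mm, y = 0. The fixed leg runs from the pivot to x = 83 mm at y -15..0; the other, equal, lies at y 0..15 mm when folded and swings out toward +y. May lie in the slot either way round.
- rule_leg (a joint): Opening angle of the rule's swinging leg in rad: 0 folded closed (a stop), starts between 0.35 and 0.7. The hinge is stiff by friction (0.02 N m) and stays where it is left; squeezing both legs together from outside closes it.
- rule_pivot (a point): The rule's pivot, on the underside.
- jar: Bystander: confetti jar with a black lid, 63 mm diameter, 92 mm high, loose; origin under its centre. Stands close to the rule's pivot end.
- box: Bystander: small lidded gift box, 70 by 71 mm, 57 mm high, loose; origin under its centre. Stands beyond the rule's free ends.
- spool: Bystander: standing ribbon spool, 48 mm diameter, 100 mm high, loose; origin under its centre. Stands close to the tower, on its far-from-the-case side.
Mind the look-alikes: they are no part of the job. Several things have the shape of the rule; the one meant has the colours described above. Leave any turquoise look-alike of the part that bears small_roll_center alone.

How it is judged (in metres and radians):
On the way, in this order (a step that is already met when the one before it is completed fails the run):
1. the toggle is held well over to one side ((value of joint toggle above 0.25 rad or value of joint toggle below -0.25 rad)), for 0.3 s.
2. the larger roll has run down into its well and the toggle is back in the middle (y of big_roll_center in the frame of dispenser between -0.125 and -0.095 m and z of big_roll_center in the frame of dispenser below 0.08 m and x of big_roll_center in the frame of dispenser between -0.005 and 0.056 m and value of joint toggle between -0.06 and 0.06 rad), for 0.2 s.
At the end, for the whole second after the job is handed in: The larger roll rests in its well, the smaller still waits in its lane, the toggle is within 0.06 rad of the middle, and the rule, folded to under 0.06 rad, lies flat on the slot floor (within 8 mm across, 12 mm along, 4 mm in height, 0.06 rad); all at rest (all of step 2 and y of small_roll_center in the frame of dispenser between 0 and 0.06 m and x of small_roll_center in the frame of dispenser between -0.005 and 0.056 m and x of rule in the frame of slot between -0.008 and 0.008 m and y of rule in the frame of slot between -0.012 and 0.012 m and z of rule in the frame of slot between -0.004 and 0.004 m and angle between the x axis of rule and the y axis of dispenser, either way round below 0.06 rad and value of joint rule_leg below 0.06 rad and angle between rule's own z axis and vertical below 0.06 rad and linear speed of each of big_roll, small_roll, rule below 0.02 m/s); the robot touches nothing.
It fails at once if the smaller roll is let out of its lane (y of small_roll_center in the frame of dispenser below -0.01 m).
It fails at once if the jar, the box or the spool is pushed or lifted away from its place (more than 25 mm) (distance of any of jar, box, spool from where it was at the start of the episode above 0.025 m).
It also fails if it takes over 51 s, if anything falls off the work surface, if the arm or the gripper's body presses on something with over 40 N, if the wrist force passes 120 N, or if a joint passes its speed limit or range.

## Working session

There is one attempt and no reset: what is moved stays moved. The work goes in short steps, Python scripts to look and compute and a tool call to move; the robot and the scene stay as the last step left them, time stands still between calls to the robot, and variables do not carry over. Pictures are saved under pics/ and viewed, at most 10 in all, crops included, and the job is handed in when it is done.

Besides the shell and the picture viewer there is one more tool, called after "Request:" as a command line: name --argument value ..., lists and objects as JSON in quotes. arm_command: Moves the arm, as the interface text tells. Scaled input: -1 to 1 covers 0.25 m each way for a shift and pi rad each way for a turn. Its arguments: {"type":"object","properties":{"rows":{"type":"array","items":{"type":"array"}},"claw":{"type":"number"}},"required":["rows"]}

```bash
mkdir -p pics
cat > h.py <<'E'
import numpy as np, cv2
from cell import state, viewer, env, models
def snap(c,f):
    im,d=viewer.read_camera(c); cv2.imwrite(f'pics/{f}.png',im[:,:,::-1]); np.savez(f'pics/{f}.npz',im=im,d=d,K=viewer.get_calibration(c)['camera_matrix'],T=viewer.get_calibration(c)['world_to_cam']); return im,d
def cloud(f):
    z=np.load(f'pics/{f}.npz'); K,T,d=z['K'],z['T'],z['d']; v,u=np.mgrid[:420,:560]
    p=np.stack([(u-K[0,2])/K[0,0]*d,-(v-K[1,2])/K[1,1]*d,-d,np.ones_like(d)],-1)
    return (p@np.linalg.inv(T).T)[...,:3],d,z['im']
def proj(f,P):
    z=np.load(f'pics/{f}.npz'); K,T=z['K'],z['T']; p=T@np.append(P,1); return K[0,0]*p[0]/-p[2]+K[0,2],K[1,1]*p[1]/p[2]+K[1,2]
E
python3 - <<'E'
from h import *
print(state())
for c in ['scene','top']:
    snap(c,c+'0'); print(c)
    for n in ['dispenser','toggle_pivot','toggle_tip','big_roll_center','small_roll_center','well_near','well_far','slot','rule','rule_pivot','jar','box','spool']:
        print(n,[(np.round(r['position']).tolist(),round(r['confidence'],2),np.round(proj(c+'0',r['position'])).tolist()) for r in models.mark_of(c,n)[:4]])
a=[cv2.imread(f'pics/{c}0.png') for c in ['scene','top']]
cv2.imwrite('pics/both.png',cv2.resize(np.vstack(a),None,fx=.71,fy=.71))
E
```

```text
{'t': 0.0, 'joints': array([-1.31858777e+00,  4.91578709e-01,  1.55947258e+00,  3.66528126e-05,
        1.09172020e+00, -1.05576022e-01]), 'qvel': array([ 2.44879044e-04, -4.82812155e-05, -7.91415156e-04,  2.83611919e-04,
        1.12204896e-03,  3.70965613e-04]), 'tau': array([-3.99632161e-03, -6.12654018e+01, -2.58177960e+01,  6.91118231e-02,
        4.82769858e-02, -9.16654631e-05]), 'eef_pos': array([ 218.8534473 , -585.15259588,  214.04189742]), 'tcp_rot': array([-3.14042381e+00, -1.56551225e-04,  3.57767572e-01]), 'ft_force': array([-0.40237593,  0.2829222 , -0.4927098 ]), 'moment': array([-0.01711644, -0.01273405, -0.01476736]), 'grip_force': 0.0, 'opening': 0.9980392722357223}
scene
dispenser [([498.0, 179.0, -1.0], 0.93, [216.0, 263.0])]
toggle_pivot [([475.0, 322.0, 93.0], 0.96, [178.0, 276.0])]
toggle_tip [([478.0, 316.0, 165.0], 0.58, [175.0, 261.0])]
big_roll_center [([507.0, 199.0, 94.0], 0.92, [206.0, 248.0])]
small_roll_center [([551.0, 472.0, 49.0], 0.82, [124.0, 294.0]), ([534.0, 205.0, 85.0], 0.57, [200.0, 245.0])]
well_near [([521.0, 73.0, 16.0], 0.65, [238.0, 238.0])]
well_far [([559.0, 79.0, 15.0], 0.75, [230.0, 233.0])]
slot [([449.0, 108.0, 15.0], 0.74, [242.0, 258.0])]
rule [([492.0, -242.0, 0.0], 0.66, [314.0, 200.0]), ([522.0, 72.0, 18.0], 0.65, [238.0, 238.0])]
rule_pivot [([511.0, -182.0, 4.0], 0.74, [298.0, 205.0]), ([431.0, -707.0, -3.0], 0.62, [415.0, 151.0])]
jar [([509.0, -117.0, 2.0], 0.7, [284.0, 215.0])]
box []
spool [([452.0, 404.0, -2.0], 0.62, [164.0, 312.0])]
top
dispenser []
toggle_pivot []
toggle_tip []
big_roll_center []
small_roll_center []
well_near []
well_far []
slot []
rule []
rule_pivot []
jar []
box []
spool []
```

View pics/top0.png

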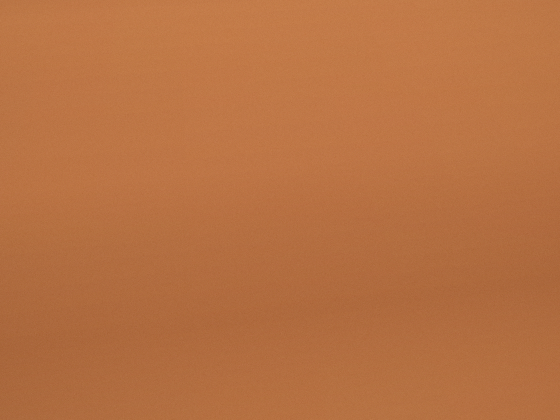

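View pics/scene0.png

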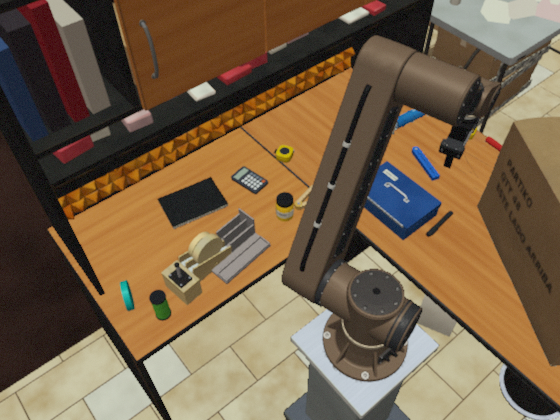

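Top view is blocked by the hutch (only its top shows). The scene view shows the dispenser at (205,260), the big roll at (206,248), the turquoise roll look-alike at (127,294), the spool at (160,305), the jar at (284,207) and the rule mostly hidden behind the arm near (305,195). I need to check the wrist camera geometry.

```bash
cat >> h.py <<'E'
def pose():
    s=state(); return np.array(s['eef_pos']),s['tcp_rot'][2]
def go(target,yaw=None):
    p,y=pose(); d=np.array(target)-p
    t=np.array([np.cos(y)*d[0]+np.sin(y)*d[1],np.sin(y)*d[0]-np.cos(y)*d[1],-d[2]])/250
    print('pos',p.round(1),'yaw',round(y,3),'total shift',t.round(4),'turn',None if yaw is None else round(-(yaw-y)/np.pi,4))
E
python3 - <<'E'
from h import *
c=viewer.get_calibration('wrist');T=np.linalg.inv(c['world_to_cam']);print(c['camera_matrix'],T.round(3))
go([430,-160,350])
E
```

```text
[[317.43900099   0.         281.50328735]
 [  0.         317.43900099 217.91324255]
 [  0.           0.           1.        ]] [[ 3.50000e-01  8.99000e-01  2.62000e-01  2.93087e+02]
 [-9.37000e-01  3.36000e-01  9.70000e-02 -5.59318e+02]
 [-1.00000e-03 -2.80000e-01  9.60000e-01  3.84487e+02]
 [ 0.00000e+00  0.00000e+00  0.00000e+00  1.00000e+00]]
pos [ 218.9 -585.4  214.7] yaw 0.358 total shift [ 1.3869 -1.2983 -0.5413] turn None
```

Request:
arm_command --rows '[[[0.138, -0.129, -0.055], 0], [[0.138, -0.129, -0.055], 0], [[0.138, -0.129, -0.055], 0], [[0.138, -0.129, -0.055], 0], [[0.138, -0.129, -0.055], 0]]' --claw 1

```text
t: 1.9
eef_pos: [324.5, -372.2, 284.0]
tcp_rot: [3.141, -0.0, 0.357]
ft_force: [0.7, -0.5, 0.2]
opening: 1.002
grip_force: 0.0
```

Request:
arm_command --rows '[[[0.138, -0.129, -0.055], 0], [[0.138, -0.129, -0.055], 0], [[0.138, -0.129, -0.055], 0], [[0.138, -0.129, -0.055], 0], [[0.138, -0.129, -0.055], 0]]'

```text
t: 2.4
eef_pos: [429.5, -160.6, 353.0]
tcp_rot: [3.141, -0.0, 0.358]
ft_force: [1.0, -0.2, -0.1]
opening: 0.998
grip_force: 0.0
```

Run:
```python
from h import *
print(state()['t'],pose()); snap('wrist','w1')
for n in ['dispenser','toggle_tip','big_roll_center','slot','rule','rule_pivot','jar','box']:
    print(n,[(np.round(r['position']).tolist(),round(r['confidence'],2),np.round(proj('w1',r['position'])).tolist()) for r in models.mark_of('wrist',n)[:4]])
```

```text
2.4 (array([ 429.50589637, -160.64508527,  352.99374958]), np.float64(0.35757395233323375))
dispenser [([497.0, 178.0, -1.0], 0.85, [88.0, 57.0])]
toggle_tip []
big_roll_center []
slot [([452.0, 103.0, 10.0], 0.76, [127.0, 105.0])]
rule [([491.0, -243.0, -0.0], 0.88, [343.0, 161.0])]
rule_pivot [([510.0, -182.0, 1.0], 0.74, [313.0, 136.0])]
jar [([512.0, -120.0, 1.0], 0.98, [277.0, 120.0])]
box [([480.0, -402.0, -8.0], 0.78, [424.0, 199.0])]
```

View pics/w1.png

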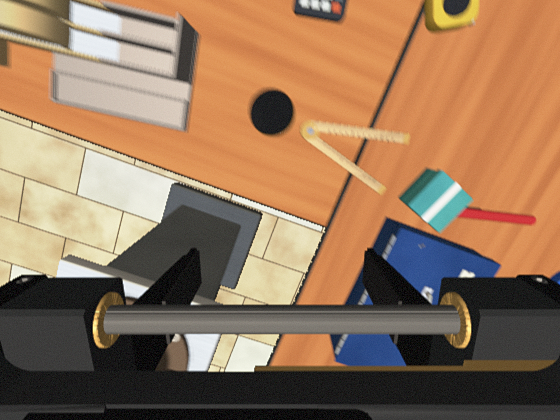

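Wrist view: rule pivot at (308,131), swinging leg to (408,139), fixed leg to (384,190), black jar lid (272,112), turquoise box (437,199), slot around (120,95). Rule-shaped candidates: pale wood pair at (345,150), the red bar at (500,215), and the blue/black bars in the scene view at (425,163)/(440,222); the pale one with the pivot is the one described. The rule goes first, because the gripper body would foul a roll standing in the well. Next: measure it, with a close crop.

Run:
```python
from h import *
P,d,im=cloud('w1')
cv2.imwrite('pics/crop1.png',cv2.resize(im[90:240,240:480,::-1],None,fx=3,fy=3,interpolation=cv2.INTER_CUBIC))
piv=np.array([510,-182.])
m=(d>0)&(P[...,2]>11)&(P[...,2]<30)&(np.hypot(P[...,0]-510,P[...,1]+182)<185)&(P[...,1]<-165)&(P[...,0]>380)
m[:, :]&=True
v,u=np.nonzero(m); m2=(u>295)&(u<420)&(v<200); q=P[v[m2],u[m2]]; print(len(q),np.median(q[:,2]))
# split legs: angle about pivot
r=q[:,:2]-piv; h=np.arctan2(r[:,1],r[:,0]); far=np.hypot(*r.T)>60
c=[h[far].min(),h[far].max()]
for k in range(10):
    lab=np.abs(h-c[0])>np.abs(h-c[1]); c=[h[far&~lab].mean(),h[far&lab].mean()]
L=[]
for s in (~lab,lab):
    x,y=[],[]
    a=q[far&s][:,:2]; f=cv2.fitLine(a.astype(np.float32),cv2.DIST_HUBER,0,.01,.01).ravel(); dr=f[:2]*np.sign(-f[1])
    t=(a-f[2:])@dr; n=(a-f[2:])@[-dr[1],dr[0]]
    print('heading',np.arctan2(dr[1],dr[0]),'pt',f[2:],'end',f[2:]+dr*t.max(),'width',np.percentile(n,[2,98]),len(a)); L.append((f[2:],dr))
A=np.array([L[0][1],-L[1][1]]).T; s=np.linalg.solve(A,L[1][0]-L[0][0]); print('meet',L[0][0]+s[0]*L[0][1])
```

```text
2108 21.75018992736176
heading -1.6683016 pt [ 480.45865 -286.35666] end [ 472.8663374  -363.97537486] width [-11.81964377  22.94839107] 591
heading -1.3434615 pt [ 547.08484 -278.45508] end [ 557.12446839 -321.85396259] width [-7.12687881  6.83386532] 563
meet [500.8016  -78.38388]
```

View pics/crop1.png

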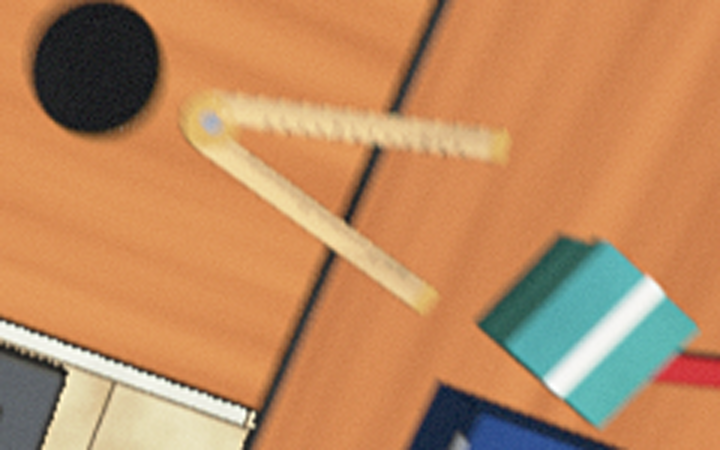

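The crop confirms pale wood with a brass pivot at crop (210,122) and free ends at (432,300) and (505,147). The fixed-leg fit picked up box points, so I'm using these pixels at z = 20 instead.

Run:
```python
from h import *
z=np.load('pics/w1.npz'); K,T=z['K'],np.linalg.inv(z['T'])
def ray(u,v,h):
    r=T[:3,:3]@[(u-K[0,2])/K[0,0],-(v-K[1,2])/K[1,1],-1]; o=T[:3,3]; return (o+r*(h-o[2])/r[2])[:2]
p,a,b=[ray(*x,20) for x in [(310,130.7),(383.5,189.5),(408,139)]]
ha,hb=[np.arctan2(*(x-p)[::-1]) for x in (a,b)]; print(p,a,b,ha,hb,np.hypot(*(a-p)),np.hypot(*(b-p)))
h=(ha+hb)/2; g=p+100*np.array([np.cos(h),np.sin(h)]); print('bis',h,'yaw',h+np.pi,'grasp',g, 'gap at 100',2*100*np.sin((hb-ha)/2)+15/np.cos((hb-ha)/2)*1)
go([g[0],g[1],110],h+np.pi)
```

```text
[ 515.3744204 -172.6540427] [ 472.36172481 -318.0951817 ] [ 557.32608406 -319.04096525] -1.8583398739264012 -1.2916958460966448 151.66811430313942 152.27958884489945
bis -1.575017860011523 yaw 1.5665747935782701 grasp [ 514.95226833 -272.65315163] gap at 100 71.53220202761604
pos [ 428.7 -163.6  351.7] yaw 0.356 total shift [0.1716 0.5293 0.9669] turn -0.3854
```

Request:
arm_command --rows '[[[0.034, 0.106, 0.15], 0], [[0.034, 0.106, 0.15], 0], [[0.034, 0.106, 0.15], 0], [[0.034, 0.106, 0.15], 0], [[0.034, 0.106, 0.15], 0]]' --claw 1

```text
t: 3.35
eef_pos: [515.2, -273.7, 162.8]
tcp_rot: [-3.141, 0.0, 0.356]
ft_force: [0.9, -1.1, 0.3]
opening: 0.997
grip_force: 0.0
```

Request:
arm_command --rows '[[[0, 0, 0], -0.0385], [[0, 0, 0], -0.0385], [[0, 0, 0], -0.0385], [[0, 0, 0], -0.0385], [[0, 0, 0], -0.0385]]'

```text
t: 3.85
eef_pos: [514.7, -272.8, 164.2]
tcp_rot: [-3.141, 0.0, 0.966]
ft_force: [-0.5, -0.3, 0.0]
opening: 0.999
grip_force: 0.0
```

Request:
arm_command --rows '[[[0, 0, 0], -0.0385], [[0, 0, 0], -0.0385], [[0, 0, 0], -0.0385], [[0, 0, 0], -0.0385], [[0, 0, 0], -0.0385]]'

```text
t: 4.35
eef_pos: [514.7, -272.8, 164.2]
tcp_rot: [-3.141, -0.0, 1.571]
ft_force: [0.4, -0.1, 0.4]
opening: 1.0
grip_force: 0.0
```

Run:
```python
from h import *
snap('wrist','w2')
print([(np.round(r['position']).tolist(),round(r['confidence'],2)) for r in models.mark_of('wrist','rule_pivot')[:2]])
go([515,-272.7,110],1.5666); print(state()['t'])
print(proj('w2',np.array([515.4,-172.7,20])),proj('w2',np.array([472.4,-318,20])),proj('w2',np.array([557.3,-319,20])))
```

```text
[([509.0, -178.0, -2.0], 0.74)]
pos [ 514.7 -272.7  164.3] yaw 1.567 total shift [1.000e-04 1.000e-03 2.172e-01] turn 0.0003
4.45
(np.float64(283.08640730643447), np.float64(100.58761437744758)) (np.float64(241.3365865447201), np.float64(246.37188262329897)) (np.float64(321.55619236520494), np.float64(247.7916139294691))
```

View pics/w2.png

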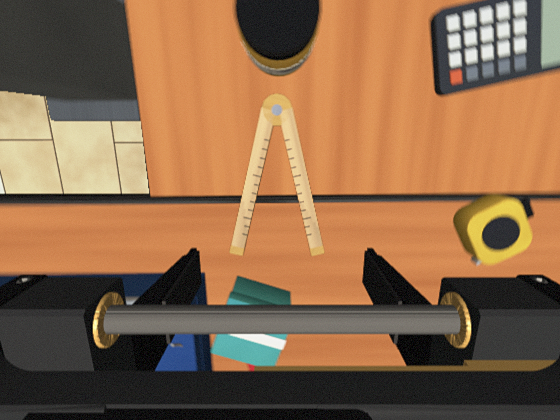

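The pivot shows at (277,110) and the free ends at (239,251) and (318,250). That is about 6 mm off the first estimate: pivot ≈ (509.5,-182). The box at (250,320) is clear of the fingers.

Request:
arm_command --rows '[[[-0.02, -0.014, 0.12], 0], [[0, 0, 0.15], 0], [[0, 0, 0.15], 0], [[0, 0, 0.12], 0], [[0, 0, 0.08], 0]]' --claw 1

```text
t: 4.95
eef_pos: [510.8, -277.0, 7.3]
tcp_rot: [-3.14, -0.001, 1.562]
ft_force: [0.1, 0.1, -0.5]
opening: 0.999
grip_force: 0.0
```

Request:
arm_command --rows '[[[0, 0, 0.008], 0], [[0, 0, 0], 0], [[0, 0, 0], 0], [[0, 0, 0], 0], [[0, 0, 0], 0]]' --claw 0.25

```text
t: 5.45
eef_pos: [512.2, -277.1, 8.6]
tcp_rot: [3.14, 0.001, 1.567]
ft_force: [-0.2, -0.2, -0.6]
opening: 0.635
grip_force: 0.4
```

Request:
arm_command --rows '[[[0, 0, 0], 0], [[0, 0, 0], 0], [[0, 0, 0], 0], [[0, 0, 0], 0], [[0, 0, 0], 0]]' --claw 0.0

```text
t: 5.95
eef_pos: [511.8, -276.7, 7.7]
tcp_rot: [3.142, 0.0, 1.567]
ft_force: [-0.8, 0.2, 2.3]
opening: 0.304
grip_force: 29.9
```

Opening 28.9 mm with full grip force, so the rule is folded and held. Lift and look.

Request:
arm_command --rows '[[[0, 0, -0.04], 0], [[0, 0, -0.12], 0], [[0, 0, -0.16], 0], [[0, 0, -0.16], 0], [[0, 0, -0.16], 0]]'

```text
t: 6.45
eef_pos: [511.5, -276.5, 169.8]
tcp_rot: [-3.142, 0.0, 1.567]
ft_force: [0.8, -0.6, 0.1]
opening: 0.305
grip_force: 29.9
```

Run:
```python
from h import *
print(state()['opening'],state()['grip_force'],state()['t'])
snap('wrist','w3')
print([(np.round(r['position']).tolist(),round(r['confidence'],2)) for r in models.mark_of('wrist','rule_pivot')[:2]])
p,y=pose(); P,d,im=cloud('w3')
c,s=np.cos(y),np.sin(y); q=P-p; X=c*q[...,0]+s*q[...,1]; Y=s*q[...,0]-c*q[...,1]
m=(d>0)&(abs(q[...,2]-13)<12)&(abs(Y)<30)&(X>-120)&(X<140)
print(m.sum(),np.percentile(q[m][:,2],[5,50,95]))
for lo in range(-100,130,20):
    k=m&(X>=lo)&(X<lo+20); print(lo,k.sum(),np.percentile(Y[k],[2,98]).round(1) if k.sum()>5 else '', X[k].max() if k.any() else '')
f=cv2.fitLine(np.stack([X[m],Y[m]],1).astype(np.float32),cv2.DIST_HUBER,0,.01,.01).ravel(); print(f)
go([447,72,150],1.73)
cv2.imwrite('pics/crop3.png',cv2.resize(im[:,150:410,::-1],None,fx=1.4,fy=1.4))
```

```text
0.3054734069114548 29.861685633659363 6.45
[([508.0, -171.0, 162.0], 0.71)]
16526 [13.17085174 14.47898815 15.7922571 ]
-100 0  
-80 0  
-60 748 [-13.1  14.6] -40.01091317791354
-40 148 [-12.9  14.4] -37.240339130744275
-20 1629 [-14.4  14.5] -0.008395978632316774
0 2281 [-18.9  19.1] 19.995824379767978
20 2031 [-14.2  13.8] 39.962776268646195
40 2303 [-14.6  13.6] 59.96122252334937
60 2511 [-14.9  13.4] 79.78195591462786
80 2870 [-15.2  13.1] 99.99810158752058
100 2005 [-14.2  11.9] 116.31377336135613
120 0  
[ 9.9992037e-01 -1.2620050e-02  5.0007755e+01 -5.1033729e-01]
pos [ 513.4 -277.8  173.3] yaw 1.567 total shift [ 1.3981 -0.2703  0.0933] turn -0.0518
```

View pics/crop3.png

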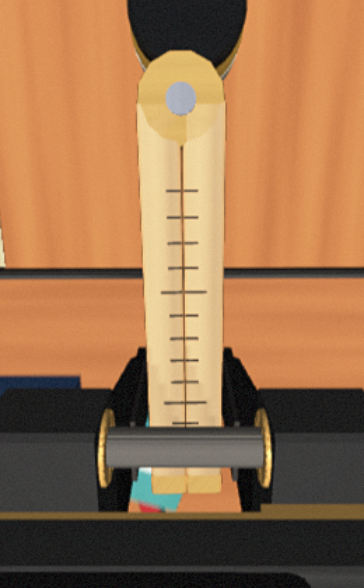

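The picture shows the rule folded shut between the fingers, its pivot at crop (181,98). Its pivot-end edge is at tool x = +116, so the rule's centre is at tool x ≈ +31. Moving to the slot now.

Request:
arm_command --rows '[[[0.174, -0.034, 0], 0], [[0.175, -0.034, 0], 0], [[0.175, -0.034, 0], 0], [[0.175, -0.034, 0], 0], [[0.175, -0.034, 0], 0]]'

```text
t: 7.05
eef_pos: [469.1, -56.5, 167.4]
tcp_rot: [-3.141, -0.0, 1.567]
ft_force: [0.9, 0.2, -1.1]
opening: 0.307
grip_force: 29.9
```

Request:
arm_command --rows '[[[0.175, -0.034, 0], 0], [[0.175, -0.034, 0], 0], [[0.174, -0.033, 0], 0], [[0, 0, 0], -0.026], [[0, 0, 0], -0.026]]'

```text
t: 7.55
eef_pos: [444.5, 74.4, 167.5]
tcp_rot: [-3.141, 0.0, 1.737]
ft_force: [-0.5, -1.4, -1.0]
opening: 0.307
grip_force: 29.9
```

Run:
```python
from h import *
print(state()['t'],state()['opening'],pose())
snap('wrist','w4')
for n in ['dispenser','toggle_pivot','toggle_tip','big_roll_center','small_roll_center','slot','well_near','well_far','rule_pivot']:
    print(n,[(np.round(r['position'],1).tolist(),round(r['confidence'],2),np.round(proj('w4',r['position'])).tolist()) for r in models.mark_of('wrist',n)[:3]])
```

```text
7.55 0.3068230166443461 (array([444.54416328,  74.39603558, 167.48224821]), np.float64(1.7368653355699717))
dispenser [([497.2, 177.5, 2.6], 0.91, [351.0, 109.0])]
toggle_pivot []
toggle_tip []
big_roll_center [([505.4, 203.0, 90.4], 0.97, [396.0, 68.0])]
small_roll_center [([512.6, -117.4, 1.5], 0.45, [309.0, 355.0])]
slot []
well_near [([526.3, 72.9, 20.3], 0.97, [359.0, 218.0])]
well_far [([553.4, 77.1, 15.4], 0.56, [384.0, 217.0])]
rule_pivot [([424.5, 174.7, 156.7], 0.9, [276.0, 75.0]), ([496.8, 181.6, 1.6], 0.34, [352.0, 105.0])]
```

View pics/w4.png

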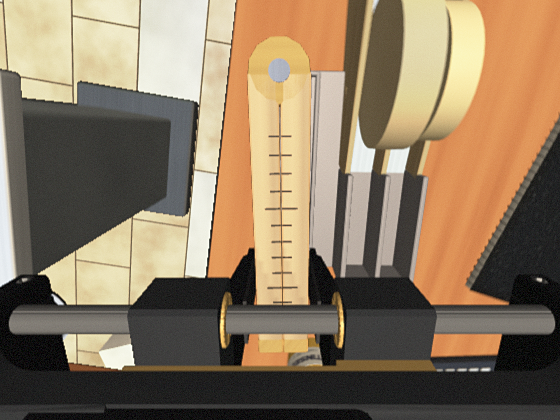

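The big roll is in the near lane (395,75) with the small one behind it at (460,65). The held rule hides the slot, so I'm refining the case pose from the depth clouds.

Run:
```python
from h import *
o=np.array([497.5,178]);a=0.16;c,s=np.cos(a),np.sin(a)
for f in ['w1','w4']:
    P,d,im=cloud(f); q=P[...,:2]-o; X=c*q[...,0]+s*q[...,1];Y=-s*q[...,0]+c*q[...,1];Z=P[...,2]
    ok=d>0
    print(f,'x-profile: y band rows, 3mm bins from x=-90')
    for y0 in range(-150,40,30):
        print(y0,' '.join('%3.0f'%np.median(Z[k]) if (k:=ok&(abs(Y-y0)<10)&(X>=x)&(X<x+3)&(Z<140)).sum()>3 else '  .' for x in range(-90,30,3)))
    print('y-profile at slot x -75..-40, bins 4mm from y=-180')
    for x0 in (-65,-50):
        print(x0,' '.join('%3.0f'%np.median(Z[k]) if (k:=ok&(abs(X-x0)<8)&(Y>=y)&(Y<y+4)&(Z<60)).sum()>3 else '  .' for y in range(-184,60,4)))
    # near well wall tops
    m=ok&(abs(Z-62)<3)&(X>-16)&(X<2)&(Y>-140)&(Y<-60)
    if m.sum()>30: g=cv2.fitLine(np.stack([X[m],Y[m]],1).astype(np.float32),cv2.DIST_HUBER,0,.01,.01).ravel(); print('wall',g,m.sum(),np.percentile(X[m],[2,98]))
```

```text
w1 x-profile: y band rows, 3mm bins from x=-90
-150   2   2   2   3  22  20  15  15  14  15  14  14  15  15  14  15  15  15  22  14  14  14  14  14  14  14  19  64  64  89  89   .   .  89  89   .   .  61  64  65
-120   2   2   2   2  22  21  14  14  14  14  15  15  14  14  14  15  14  14  22  14  14  14  14  14  14  14  14  63  64  19  19  19  18  18  18  19  19  19  54  64
-90   2   2   3   2  21  22  14  14  14  14  15  14  14  15  14  15  14  14  22  16  15  14  15  14  14  15  14  58  64   .  19  19  19  19  19  18  18  19  51  64
-60   2   2   2   2  21  22  14  15  15  14  15  14  14  14  14  14  14  14  22  21  14  14  14  14  14  14  14  42  64   .  18  18  19  19  19  19  19  18  44  64
-30   2   2   2   3  13  22  15  14  14  14  14  14  14  14  15  14  15  14  21  21  15  14  14  14  14  15  15  38  56  54  95  97  96  99  96  96 100  97  46  56
0   2   2   3   2  12  23  15  14  14  15  14  15  15  14  14  14  15  14  15  22  14  14  14  14  15  15  14  36  64  63  99 135 135 136 135 135 135 136  37   .
30   2   3   3   2   3  22  19  15  15  15  15  15  15  15  16  15  1
[... 1881 characters left out ...]
46  71  71 110 139 140 140 139 139 140 139 139   . 128
y-profile at slot x -75..-40, bins 4mm from y=-180
-65   .   .   .   .   .   .   .   .   .   .   .   .   .   .   .  12  11   .  12   .   .   .   .   .   .   .   .   .   .   .  11  11  11  11  12  12  12  12  11  12  11   .   .   .   .  12   .   .   .   .   .   .   .   .   .   .   .   .   .   .   .
-50   .   .   .   .   .   .   .   .   .   .   .   .   .   .   .   .   .   .   .   .   .   .   .   .   .   .   .   .   .   .   .   .   .   .   .   .   .   .   .   .   .   .   .   .   .   .   .   .   .   .   .   .  12  20   .  -0   0   0  -0  -1  -0
wall [ 1.4302556e-02  9.9989772e-01 -1.0222366e+01 -9.8145370e+01] 480 [-12.64061597  -7.43251897]
```

Run:
```python
from h import *
go([454.8,72.5,60],1.705)
```

```text
pos [445.3  72.8 167.6] yaw 1.73 total shift [-0.0071  0.0374  0.4303] turn 0.0078
```

Request:
arm_command --rows '[[[-0.004, 0.019, 0.05], 0.004], [[-0.003, 0.018, 0.12], 0.004], [[0, 0, 0.12], 0], [[0, 0, 0.1], 0], [[0, 0, 0.04], 0]]'

```text
t: 8.55
eef_pos: [453.9, 72.5, 57.6]
tcp_rot: [-3.138, -0.0, 1.705]
ft_force: [-0.5, 0.0, -0.7]
opening: 0.304
grip_force: 29.9
```

Request:
arm_command --rows '[[[0, 0, 0], 0], [[0, 0, 0], 0], [[0, 0, 0], 0], [[0, 0, 0], 0], [[0, 0, 0], 0]]'

```text
t: 9.05
eef_pos: [455.0, 72.7, 60.8]
tcp_rot: [3.14, 0.0, 1.706]
ft_force: [-0.4, -0.4, -1.7]
opening: 0.305
grip_force: 29.9
```

Run:
```python
from h import *
print(state()['t'],state()['opening'],state()['ft_force'],pose())
snap('wrist','w5'); p,y=pose(); P,d,im=cloud('w5'); ok=d>0
c,s=np.cos(y),np.sin(y); q=P-p; X=c*q[...,0]+s*q[...,1]; Y=s*q[...,0]-c*q[...,1]; Z=P[...,2]
zt=np.median(Z[ok&(abs(Y)<8)&(X>40)&(X<100)]);print('rule top',zt)
def fit(m,t):
    g=cv2.fitLine(np.stack([X[m],Y[m]],1).astype(np.float32),cv2.DIST_HUBER,0,.01,.01).ravel(); sl=g[1]/g[0]
    r=Y[m]-sl*X[m]; print(t,m.sum(),'slope',round(sl,4),'Y at X=31:',(np.percentile(r,[3,50,97])+sl*31).round(1),'X',np.percentile(X[m],[0.5,99.5]).round(1))
fit(ok&(abs(Z-zt)<4)&(abs(Y)<25)&(X>25)&(X<95),'rule')
fit(ok&(abs(Z-20)<2.5)&(Y>14)&(Y<28)&(X>20)&(X<120),'lip right')
fit(ok&(abs(Z-20)<2.5)&(Y<-14)&(Y>-28)&(X>20)&(X<120),'lip left')
fit(ok&(abs(Z-62)<3)&(Y>40)&(Y<62)&(X>-40)&(X<40),'wall')
print('y-profile','\n'.join(str(Y0)+' '+' '.join('%3.0f'%np.median(Z[k]) if (k:=ok&(abs(Y-Y0)<4)&(X>=x)&(X<x+3)&(Z<60)).sum()>3 else '  .' for x in range(100,145,3)) for Y0 in (-10,0,10)))
```

```text
9.05 0.3048282773182986 [-0.3767019  -0.36681422 -1.67591647] (array([454.99166345,  72.68934083,  60.75618331]), np.float64(1.7055432859722317))
rule top 72.45016684192288
rule 8448 slope -0.0161 Y at X=31: [-14.2  -0.3  13.5] X [25.4 94.6]
lip right 967 slope -0.0073 Y at X=31: [18.9 20.7 22.6] X [ 21.  119.4]
lip left 396 slope -0.0056 Y at X=31: [-22.2 -21.3 -19.7] X [ 20.6 119.7]
wall 739 slope -0.0045 Y at X=31: [46.2 48.2 50.8] X [-7.3 39.7]
y-profile -10   .   .   .   .   .   .   .   .  20  20   .  -0  -0  -0  -0
0   .   .   .   .   .   .   .   .   .  19   .  -0  -1  -0  -0
10   .   .   .   .   .   .   .   .  18  20   .  -0  -1  -0  -1
```

View pics/w5.png

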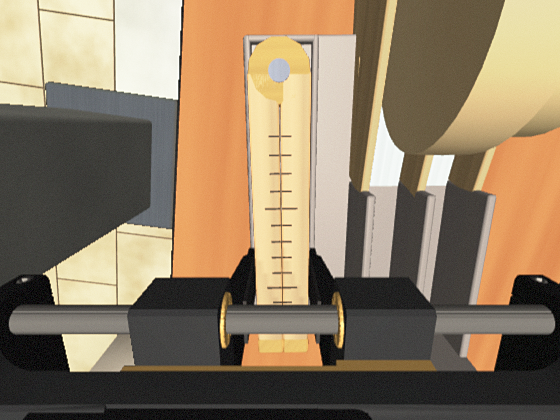

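Rule centre is at -0.3 mm between the lips (+20.7/-21.3), and lengthwise it is about 2 mm too far forward. Descending.

Request:
arm_command --rows '[[[-0.008, 0, 0.03], 0.003], [[0, 0, 0.045], 0], [[0, 0, 0.045], 0], [[0, 0, 0.03], 0], [[0, 0, 0], 0]]'

```text
t: 9.6
eef_pos: [454.3, 70.7, 21.2]
tcp_rot: [-3.139, -0.0, 1.696]
ft_force: [-0.3, -0.2, -0.2]
opening: 0.307
grip_force: 29.9
```

Request:
arm_command --rows '[[[0, 0, 0.003], 0], [[0, 0, 0], 0], [[0, 0, 0], 0], [[0, 0, 0], 0], [[0, 0, 0], 0]]'

```text
t: 10.1
eef_pos: [455.1, 70.7, 22.1]
tcp_rot: [3.141, 0.0, 1.696]
ft_force: [0.3, -0.2, -0.7]
opening: 0.304
grip_force: 29.9
```

Request:
arm_command --rows '[[[0, 0, 0], 0], [[0, 0, 0], 0], [[0, 0, 0], 0], [[0, 0, 0], 0], [[0, 0, 0], 0]]' --claw 0.46

```text
t: 10.6
eef_pos: [455.0, 70.7, 21.9]
tcp_rot: [3.142, 0.0, 1.696]
ft_force: [-0.1, 0.5, -0.6]
opening: 0.46
grip_force: 0.0
```

Request:
arm_command --rows '[[[0, 0, -0.04], 0], [[0, 0, -0.1], 0], [[0, 0, -0.15], 0], [[0, 0, -0.18], 0], [[0, 0, -0.18], 0]]'

```text
t: 11.1
eef_pos: [454.4, 70.7, 186.7]
tcp_rot: [-3.141, 0.0, 1.696]
ft_force: [0.8, -0.8, -0.1]
opening: 0.459
grip_force: 0.0
```

Run:
```python
from h import *
print(state()['t'],pose(),state()['opening'])
snap('wrist','w6'); p,y=pose(); P,d,im=cloud('w6'); ok=d>0
o=np.array([450.6,103]);a=.143+np.pi/2; c,s=np.cos(a),np.sin(a); q=P[...,:2]-o; X=c*q[...,0]+s*q[...,1]; Y=s*q[...,0]-c*q[...,1]; Z=P[...,2]
def fit(m,t):
    g=cv2.fitLine(np.stack([X[m],Y[m]],1).astype(np.float32),cv2.DIST_HUBER,0,.01,.01).ravel(); sl=g[1]/g[0]
    r=Y[m]-sl*X[m]; print(t,m.sum(),'slope',round(sl,4),'Y0:',np.percentile(r,[3,50,97]).round(1),'X',np.percentile(X[m],[.5,99.5]).round(1),'Z',np.percentile(Z[m],[3,50,97]).round(1))
fit(ok&(Z>26)&(Z<38)&(abs(Y)<20)&(abs(X)<100),'rule')
fit(ok&(abs(Z-20)<2.5)&(Y>17)&(Y<26)&(abs(X)<90),'lipR'); fit(ok&(abs(Z-20)<2.5)&(Y<-17)&(Y>-26)&(abs(X)<90),'lipL')
for X0 in (-80,-40,0,40,80): print(X0,np.median(Z[ok&(abs(X-X0)<5)&(Y>3)&(Y<12)]),np.median(Z[ok&(abs(X-X0)<5)&(Y<-3)&(Y>-12)]))
for n in ['dispenser','toggle_pivot','toggle_tip','rule']: print(n,[(np.round(r['position'],1).tolist(),round(r['confidence'],2)) for r in models.mark_of('wrist',n)[:2]])
```

```text
11.1 (array([454.35519352,  70.69845034, 186.69947172]), np.float64(1.6961467500529301)) 0.459172310441566
rule 3107 slope 0.0006 Y0: [-16.1   2.   18.1] X [-96.1  97.7] Z [26.3 37.3 38. ]
lipR 404 slope -0.0 Y0: [18.5 21.3 22.6] X [-88.7  89.5] Z [17.6 18.2 19.5]
lipL 26 slope 0.0015 Y0: [-19.1 -18.8 -18.3] X [-71.2  87.3] Z [17.5 17.9 19.7]
-80 38.055485424966776 38.209321138363975
-40 37.507417701405075 37.5252232013282
0 284.95536066177544 285.2322714847697
40 37.76712893471881 37.49617616718689
80 37.779362255456476 18.072515483717382
dispenser [([496.3, 179.4, -0.8], 0.82), ([441.4, 173.3, 13.4], 0.66)]
toggle_pivot []
toggle_tip []
rule [([447.0, 109.3, 15.4], 0.83)]
```

View pics/w6.png

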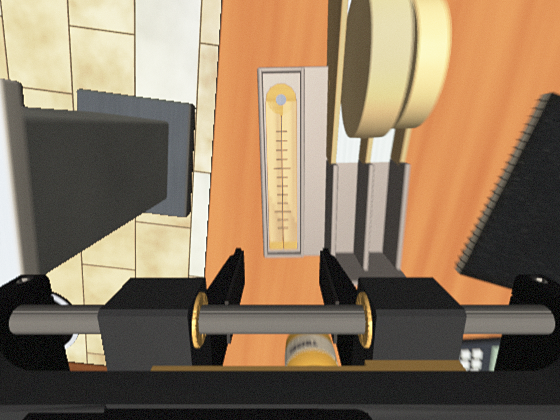

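Rule lies centred in the slot (picture: slot 262–297 × 72–252, rule inside at (281,165)); its top is 20 mm above the floor, so flat. Now the toggle: shut the fingers and look at the tower.

Request:
arm_command --rows '[[[0.128, 0, -0.035], 0], [[0.128, 0, -0.035], 0], [[0.128, 0, -0.035], 0], [[0.128, 0, -0.035], 0], [[0.128, 0, -0.035], 0]]' --claw 0

```text
t: 11.85
eef_pos: [434.1, 230.5, 226.9]
tcp_rot: [-3.138, 0.001, 1.696]
ft_force: [-0.0, -1.0, 0.4]
opening: 0.099
grip_force: 0.0
```

Request:
arm_command --rows '[[[0, 0, 0], -0.0065], [[0, 0, 0], 0], [[0, 0, 0], 0], [[0, 0, 0], 0], [[0, 0, 0], 0]]'

```text
t: 12.35
eef_pos: [435.1, 228.7, 227.8]
tcp_rot: [-3.141, 0.0, 1.715]
ft_force: [0.9, 0.1, -0.4]
opening: 0.006
grip_force: 0.0
```

Run:
```python
from h import *
print(state()['t'],pose(),state()['opening'])
snap('wrist','w7')
for n in ['toggle_pivot','toggle_tip','spool','big_roll_center','small_roll_center']: print(n,[(np.round(r['position'],1).tolist(),round(r['confidence'],2),np.round(proj('w7',r['position'])).tolist()) for r in models.mark_of('wrist',n)[:2]])
P,d,im=cloud('w7'); ok=d>0
m=ok&(np.hypot(P[...,0]-476,P[...,1]-319)<45)&(P[...,2]>135)&(P[...,2]<175)
print('ball',m.sum(),np.median(P[m],0),P[m].min(0),P[m].max(0))
```

```text
12.35 (array([435.05998361, 228.71423476, 227.78516331]), np.float64(1.7151732414486163)) 0.005775383755944734
toggle_pivot [([474.0, 318.0, 90.1], 0.94, [337.0, 120.0])]
toggle_tip [([455.5, 405.8, -1.1], 0.69, [322.0, 38.0]), ([473.8, 323.1, 162.0], 0.65, [355.0, 111.0])]
spool [([454.2, 408.1, -1.8], 0.6, [322.0, 36.0])]
big_roll_center [([503.2, 200.8, 93.9], 0.97, [344.0, 243.0])]
small_roll_center [([532.6, 204.3, 83.3], 0.82, [370.0, 240.0])]
ball 396 [475.41031001 317.73256027 159.39763777] [468.71127034 310.12979478 135.32069692] [484.24940428 325.82185338 162.86526385]
```

View pics/w7.png

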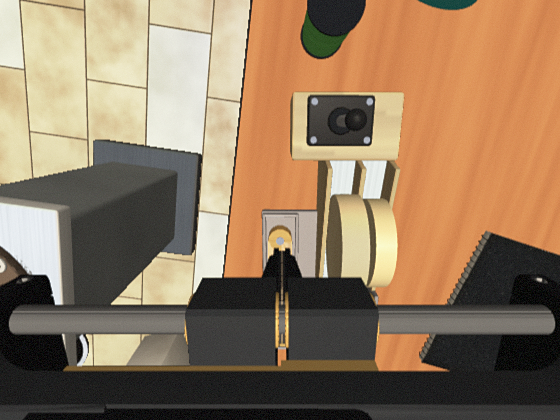

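Toggle ball at (355,118) px → (476,318,154); black tower plate (340,120), spool (325,25). Big roll is in the near lane (345,240), so I push the toggle toward -x, coming from its +x side.

Request:
arm_command --rows '[[[0.066, 0.081, 0], 0], [[0.066, 0.081, 0], 0], [[0.066, 0.081, 0], 0], [[0.066, 0.081, 0], 0], [[0.066, 0.081, 0], 0]]' --claw 0

```text
t: 13.15
eef_pos: [523.8, 326.6, 228.0]
tcp_rot: [-3.142, 0.0, 1.717]
ft_force: [0.0, -0.3, -0.3]
opening: 0.004
grip_force: 0.0
```

Request:
arm_command --rows '[[[0, 0, 0.05], 0], [[0, 0, 0.1], 0], [[0, 0, 0.1], 0], [[0, 0, 0.1], 0], [[0, 0, 0.045], 0]]'

```text
t: 13.65
eef_pos: [521.8, 324.8, 126.9]
tcp_rot: [-3.138, 0.001, 1.716]
ft_force: [0.1, 0.3, 0.7]
opening: 0.004
grip_force: 0.0
```

Request:
arm_command --rows '[[[0, -0.05, 0], 0], [[0, -0.05, 0], 0], [[0, -0.04, 0], 0], [[0, -0.03, 0], 0], [[0, -0.02, 0], 0]]'

```text
t: 14.15
eef_pos: [475.7, 319.0, 130.2]
tcp_rot: [3.14, -0.0, 1.717]
ft_force: [2.0, 1.3, -0.8]
opening: 0.003
grip_force: 1.0
```

Request:
arm_command --rows '[[[0, -0.016, 0], 0], [[0, -0.016, 0], 0], [[0, 0, 0], 0], [[0, 0, 0], 0], [[0, 0, 0], 0]]'

```text
t: 14.65
eef_pos: [468.8, 317.9, 129.7]
tcp_rot: [3.14, -0.0, 1.716]
ft_force: [4.7, 1.6, 2.3]
opening: 0.007
grip_force: 2.6
```

Run:
```python
from h import *
print(state()['t'],pose(),state()['ft_force'])
snap('scene','s2');
for n in ['big_roll_center','toggle_tip','small_roll_center']: print(n,[(np.round(r['position'],1).tolist(),round(r['confidence'],2)) for r in models.mark_of('scene',n)[:2]])
P,d,im=cloud('w7')
```

```text
14.65 (array([468.839264  , 317.87831985, 129.65616418]), np.float64(1.7163313698812426)) [4.67384713 1.55199733 2.26460009]
big_roll_center []
toggle_tip []
small_roll_center [([550.4, 469.1, 48.4], 0.76), ([533.5, 221.3, 88.8], 0.67)]
```

Request:
arm_command --rows '[[[0, 0, 0], 0], [[0, 0, 0], 0], [[0, 0, 0], 0], [[0, 0, 0], 0], [[0, 0, 0], 0]]'

```text
t: 15.35
eef_pos: [468.2, 317.7, 129.4]
tcp_rot: [3.142, 0.0, 1.717]
ft_force: [4.8, 1.4, 3.7]
opening: 0.006
grip_force: 2.7
```

Request:
arm_command --rows '[[[0, 0, 0], 0], [[0, 0, 0], 0], [[0, 0, 0], 0], [[0, 0, 0], 0], [[0, 0, 0], 0]]'

```text
t: 15.85
eef_pos: [468.3, 317.7, 129.4]
tcp_rot: [3.142, 0.0, 1.717]
ft_force: [4.5, 1.7, 3.5]
opening: 0.006
grip_force: 2.7
```

Request:
arm_command --rows '[[[0, 0, 0], 0], [[0, 0, 0], 0], [[0, 0, 0], 0], [[0, 0, 0], 0], [[0, 0, 0], 0]]'

```text
t: 16.35
eef_pos: [468.3, 317.7, 129.4]
tcp_rot: [3.142, 0.0, 1.717]
ft_force: [4.4, 1.2, 3.2]
opening: 0.002
grip_force: 2.7
```

Run:
```python
from h import *
print(state()['t'],pose(),state()['ft_force'])
for c in ('scene','wrist'):
  snap(c,c[0]+'3');
  for n in ['big_roll_center','toggle_tip','small_roll_center']: print(n,[(np.round(r['position'],1).tolist(),round(r['confidence'],2)) for r in models.mark_of(c,n)[:2]])
a=cv2.imread('pics/s3.png')[190:330,100:310]; b=cv2.imread('pics/w3.png')
cv2.imwrite('pics/m3.png',np.hstack([cv2.resize(a,(630,420))]))
```

```text
16.35 (array([468.25824305, 317.72758336, 129.35483709]), np.float64(1.716535181403563)) [4.4458147  1.20608001 3.16229085]
big_roll_center []
toggle_tip []
small_roll_center [([549.4, 472.1, 49.2], 0.72)]
big_roll_center [([456.2, 407.9, 1.5], 0.43)]
toggle_tip [([444.4, 315.3, 154.6], 0.84)]
small_roll_center [([543.1, 468.3, 47.6], 0.78), ([498.3, 179.2, 0.7], 0.2)]
```

View pics/m3.png

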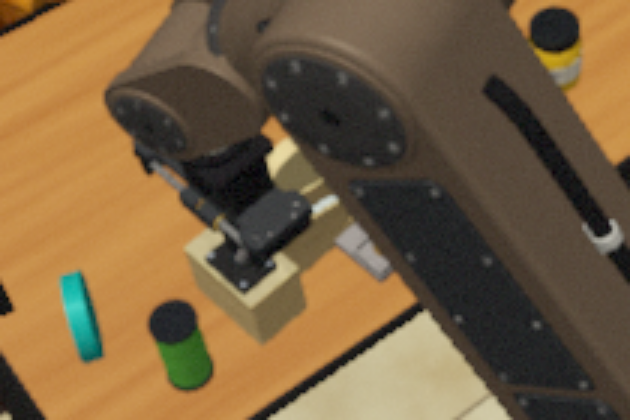

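The scene crop shows the toggle leaning to the near side (tip measured at x=444 → ~0.46 rad) and one roll left up the lanes at (290,160), with the near one gone. That makes 11 pictures viewed, one over the limit of 10, so I'll check by numbers from here. Now let the toggle back gently.

Request:
arm_command --rows '[[[0, 0.03, 0], 0], [[0, 0.04, 0], 0], [[0, 0.05, 0], 0], [[0, 0.06, 0], 0], [[0, 0.06, 0], 0]]'

```text
t: 17.25
eef_pos: [528.4, 326.3, 128.7]
tcp_rot: [-3.14, 0.001, 1.716]
ft_force: [0.4, -0.1, 0.4]
opening: 0.009
grip_force: 0.0
```

Request:
arm_command --rows '[[[0, 0, -0.1], 0], [[0, 0, -0.15], 0], [[0, 0, -0.15], 0], [[-0.1, 0, -0.05], 0], [[-0.1, -0.1, 0], 0]]'

```text
t: 17.75
eef_pos: [512.4, 273.2, 243.2]
tcp_rot: [3.139, -0.0, 1.717]
ft_force: [-0.6, -0.9, -0.3]
opening: 0.003
grip_force: 0.0
```

Request:
arm_command --rows '[[[-0.1, -0.1, 0], 0], [[-0.1, -0.1, 0], 0], [[-0.1, -0.08, 0], 0], [[-0.06, 0, 0], 0], [[0, 0, 0], 0]]'

```text
t: 18.25
eef_pos: [454.2, 172.7, 241.9]
tcp_rot: [-3.141, 0.0, 1.715]
ft_force: [1.1, 1.0, -0.2]
opening: 0.004
grip_force: 0.0
```

Request:
arm_command --rows '[[[0, 0, 0], 0], [[0, 0, 0], 0], [[0, 0, 0], 0], [[0, 0, 0], 0], [[0, 0, 0], 0]]'

```text
t: 18.75
eef_pos: [453.9, 174.4, 241.7]
tcp_rot: [-3.141, 0.0, 1.717]
ft_force: [0.2, -0.5, -0.1]
opening: 0.007
grip_force: 0.0
```

Run:
```python
from h import *
print(state()['t'],pose(),state()['ft_force'])
snap('wrist','w8')
o=np.array([497,178.5]);yw=.145
R=np.array([[np.cos(yw),np.sin(yw)],[-np.sin(yw),np.cos(yw)]])
for n in ['big_roll_center','small_roll_center','toggle_tip','toggle_pivot','rule','rule_pivot','spool','jar']:
  print(n,[(np.round(r['position'],1).tolist(),(R@(np.array(r['position'][:2])-o)).round(1).tolist(),round(r['confidence'],2)) for r in models.mark_of('wrist',n)[:2]])
P,d,im=cloud('w8'); ok=d>0; q=P[...,:2]-o; X=R[0,0]*q[...,0]+R[0,1]*q[...,1]; Y=R[1,0]*q[...,0]+R[1,1]*q[...,1]; Z=P[...,2]
for t,x0 in (('near',9),('far',42)):
    print(t,' '.join('%d:%.0f'%(y,np.median(Z[k])) if (k:=ok&(abs(X-x0)<7)&(abs(Y-y)<4)&(Z<170)).sum()>3 else '%d:.'%y for y in range(-170,100,10)))
m=ok&(np.hypot(X-0,Y-141)<40)&(Z>140)&(Z<175); print('ball',m.sum(),X[m].mean() if m.any() else'',Y[m].mean() if m.any() else '')
m=ok&(abs(X+57)<20)&(abs(Y+65)<98)&(Z>26)&(Z<40)
if m.sum()>50:
    g=cv2.fitLine(np.stack([X[m],Y[m]],1).astype(np.float32),cv2.DIST_HUBER,0,.01,.01).ravel(); print('rule',g,np.percentile(Y[m],[.5,99.5]),np.percentile(X[m],[3,97]),np.percentile(Z[m],[3,50,97]))
```

```text
18.75 (array([453.93609979, 174.43623884, 241.73268755]), np.float64(1.7170576506535022)) [ 0.21793051 -0.46268898 -0.08293737]
big_roll_center [([522.6, 75.2, 69.9], [10.4, -105.9], 0.86)]
small_roll_center [([533.9, 202.5, 84.1], [40.0, 18.4], 0.72)]
toggle_tip [([473.6, 323.2, 166.1], [-2.2, 146.6], 0.83)]
toggle_pivot [([474.8, 315.6, 87.8], [-2.2, 138.9], 0.67), ([528.3, 74.2, 17.9], [15.9, -107.7], 0.34)]
rule [([449.2, 107.7, 12.6], [-57.5, -63.2], 0.64), ([496.3, 178.3, 0.3], [-0.7, -0.1], 0.39)]
rule_pivot [([438.9, 174.3, 10.3], [-58.1, 4.2], 0.81), ([521.8, 73.4, 69.9], [9.4, -107.6], 0.39)]
spool []
jar []
near -170:. -160:. -150:. -140:. -130:. -120:. -110:. -100:. -90:. -80:. -70:99 -60:77 -50:18 -40:21 -30:24 -20:26 -10:29 0:40 10:34 20:37 30:40 40:43 50:45 60:48 70:51 80:53 90:56
far -170:. -160:. -150:. -140:. -130:. -120:16 -110:16 -100:15 -90:16 -80:16 -70:16 -60:16 -50:18 -40:21 -30:23 -20:110 -10:121 0:126 10:129 20:130 30:128 40:125 50:117 60:102 70:51 80:53 90:56
ball 438 1.25505532734486 139.5695923029113
rule [  0.10785595   0.99416655 -59.003246   -36.33947   ] [-104.95187046   15.52421486] [-71.13841342 -42.87697486] [29.88848876 31.48091877 33.0559873 ]
```

Checks by numbers: the big roll is at (10,-106,70) in its well, the small one at (40,18) in its lane, and the toggle ball within 0.02 rad of the middle. The rule top is 31.5 mm high and centred, so it is flat in the slot, whose lips limit any skew or opening to below the tolerances. The robot is clear, so I'm handing in.

```bash
python3 -c "
from cell import env; print(env.job_done())"
```

```text
the job is handed in; nothing more can be done
None
```

The job was handed in at 18.8 s of the 51 s allowed, verdict not shown: by my last measurements the rule is folded flat in the slot, the big roll is in its well, the small roll is in its lane and the toggle is centred; the jar, box and spool were not re-measured at the end, and I viewed 11 pictures, one over the limit of 10.

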